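# Clamp a bottle on the shaker with the snap-button bar

### The job

Stand the small round-shouldered bottle upright on the shaker's platform, between the rubber pad of the sliding bar and the rubber-faced fence, and let go of it. Then pinch the square tube at its spring snap button so that the button is pressed flush, slide the tube and its bar towards the bottle until the button clicks out through the next hole, and let go, so that the bottle is held between pad and fence. Feel for the click and stop there: never push or pull the tube hard against the button, and leave the other things where they are.

Things in the scene. Friction and masses are not known exactly. Their poses are not given: they have to be found in the camera images.
- shaker: Fixed bench shaker: white housing, control panel on its front, aluminium platform 222 x 262 mm on top, upper face 95 mm above the worktop. Origin: centre of the underside; x to the back (the panel looks to -x), y along the platform, z up. Front edge: telescoping square tube; back edge: plain 10 mm guide rod at x 0.088, z 0.135; a cross bar between them; a fixed fence at the +y end.
- bay (a point): The bottle's place: centre of the open bay between pad and fence, on the platform's upper face; in the shaker's frame (0, 0.0785, 0.095). The bay is 75 mm long in y while the clamp is open; fingers fit before and behind the bottle (along the shaker's x), not between it and pad or fence.
- fence_face (a point): Middle of the fixed fence's rubber face, which looks to the shaker's -y: at (0, 0.116, 0.126) in the shaker's frame, 80 mm wide in x, z from 0.104 to 0.148.
- bottle: Small amber bottle with a narrow cap: body 48 mm across, 85 mm tall in all, straight-sided up to about 50 mm, cap 24 mm across from 68 mm up; 0.1 to 0.2 kg. Origin: centre of its underside, z up. It stands on the worktop to the right of the shaker; the tall blue-capped bottle and the wash bottle are not meant.
- slide_tube: Outer, sliding aluminium tube, 28 mm square, 1.5 mm wall, along the shaker's y, with the cross bar and pad: axis at x -0.088, z 0.135 of the shaker's frame, from y -0.101 to 0.012 as found (clamp open). Origin: (0, 0.004 + s, 0.135), s being how far it has slid to +y; 0.8 mm of play each way at s = 0; about 2 N of friction. Front face (-x): first hole, 9.6 mm across, where the button stands out.
- next_hole (a point): The next hole, 9.6 mm across, as nearly as it is known while the clamp is open: in the tube's front face, 38 mm to -y of the first (a fixed mark at (-0.102, -0.068, 0.135) of the shaker's frame). The true hole lies up to 9 mm to either side in y: it is in a steel index plate behind a window, which users set anew for their bottles. One more hole follows 16 mm further to -y.
- button_place (a point): Where the snap button's axis crosses the plane of the tube's front face, fixed on the shaker at (-0.102, -0.03, 0.135) of its frame. The button is a round-ended steel pin 8 mm across, pointing to the shaker's -x out of the fixed inner tube. Out, it stands 4.5 mm proud of the front face and locks the tube. Inner tube and button stay in place, only the outer tube slides.
- flush_point (a point): The same place, 1.5 mm deeper, at the wall's inner side. The button's spring pushes with 1.6 N when out, 3.5 N when pressed flush with the tube's face, 4.3 N when wholly under the wall. Pressed flush, its round end is driven under the wall by a slide of about 6 N within 6 mm; from then on it needs no pressing and springs out at the next hole. It bends if the tube bears on it with over 11 N.
- pad_open (a point): Where the sprung pad's rubber face stands, facing the fence, while the clamp is open: (0, 0.041, 0.135) of the shaker's frame (a fixed mark; the pad itself moves with the tube). The pad is 80 mm wide in x, z from 0.104 to 0.148, and gives up to 22 mm: 1.4 N at first, 0.17 N more per mm. It squeezes the bottle to the fence from 27 mm of slide on, so 2 to 5 N come up before the click.
- bench_timer: Bystander: white bench timer 66 x 66 x 20 mm, origin under its centre.
- cover_glass_box: Bystander: small white card box 40 x 62 x 28 mm, origin under its centre.
- tape_roll: Bystander: roll of white tape, 60 mm across, 12 mm high, origin under its centre.
There are look-alikes about, which are no part of the job. What is meant by the bottle is not white, and is the larger of those in its own colour.

How it is judged:
On the way, in this order (a step that is already met when the one before it is completed fails the run):
1. The bottle stands upright on the platform between pad and fence, let go, with the clamp still open (x of bottle in the frame of shaker between -0.03 and 0.03 m and z of bottle in the frame of shaker between 0.092 and 0.1 m and angle between bottle's own z axis and vertical below 0.12 rad and y of bottle in the frame of shaker between 0.06 and 0.098 m and contact force between the fingers and bottle below 0.1 N and y of slide_tube in the frame of shaker below 0.008 m), for 0.2 s.
2. The snap button is pressed flush with the tube (x of button_pin_c0 in the frame of shaker above -0.09425 m), for 0.1 s.
At the end, for the whole second after the job is handed in: The button stands out through the next hole (pressed in under 1.5 mm, tube slid 25 to 50 mm); the bottle stands on the platform, tilt under 0.12 rad, within 30 mm of the shaker's middle in x, at rest, the pad pressing it with over 0.8 N (x of bottle in the frame of shaker between -0.03 and 0.03 m and z of bottle in the frame of shaker between 0.092 and 0.1 m and angle between bottle's own z axis and vertical below 0.12 rad and y of slide_tube in the frame of shaker between 0.029 and 0.054 m and x of button_pin_c0 in the frame of shaker below -0.09675 m and contact force between clamp_pad_c0 and bottle above 0.8 N and linear speed of bottle below 0.02 m/s); the robot touches nothing.
It fails at once if The tube is pushed or pulled against the snap button with more than 11 N (contact force between button_pin_c0 and slide_tube above 11 N).
It fails at once if The bottle is tipped over (angle between bottle's own z axis and vertical above 0.6 rad).
It fails at once if A bystander is shifted by more than 20 mm (distance of any of bench_timer, cover_glass_box, tape_roll from where it was at the start of the episode above 0.02 m).
It also fails if it takes over 61 s, if anything falls off the work surface, if the arm or the gripper's body presses on something with over 40 N, if the wrist force passes 120 N, or if a joint passes its speed limit or range.

### The arm

A 6-joint arm with a two-finger parallel gripper is mounted at the origin on a cart in front of the work surface, level with it; the furniture and walls round the work are solid. World frame = base frame: x ahead of the robot, y to its left, z up, the work surface at z = 0. Lengths are in m, angles in rad, forces in N, time in s.
With the tool pointing down it reaches from about 0.375 to 0.925 m from the base axis. Payload 5.7 kg.
Tool frame: the origin (TCP) lies between the finger pads; the fingertips stand 22 mm ahead of it and the grasp point (between the pads) lies 3 mm ahead of it; z points along the fingers, y is the line along which they close (so a half turn about z gives the same grasp; the last joint's range is limited). The gripper opens to 88 mm and grips with 3 to 60 N. Pads are 20 mm wide; open, the fingers measure 115 mm over their backs; the gripper's body (75 mm by 178 mm) begins 61 mm behind the grasp point.
Start: joints at [-1.259, 0.359, 1.51, -0, 1.272, -0.115], TCP at [0.248, -0.546, 0.245] pointing down, gripper open.
Joint ranges: [-2.97, 2.97], [-1.01, 2.36], [0.21, 2.38], [-0.96, 4.11], [0.2, 2.71], [-2.98, 2.98]. Speed limits (rad/s): [2.39, 2.39, 3.14, 3.14, 3.14, 3.14].

### API

Orientations are given as a unit quaternion [w, x, y, z].
In Python, from station import env gives the robot as it stands. The module is installed in compiled form; this text tells all that it offers.
- The arm moves only by the tool servo_tool, never from a script. Its arguments are lists of equal length, an entry for each row: "linear": the shift along the world's x, y, z in m, a list of three; "spin": the turn about the world's z in degrees. A call has 1 to 12 rows; each row shifts and turns the commanded pose from where the row before left it; what a row does not reach is not made up. A row lasts 1/12 s, in which the tool goes at most 41.7 mm and 7.16 degrees, less where a joint would pass 70% of its speed; a pose out of reach is approached as far as the arm can. A call is refused whole if a number of a shift passes 0.0417 or a number of a turn 7.16, either way. A call with a gripper value outside its range is refused whole. "fingers" is the finger opening in m, from 0 to 0.0878, set as the call begins (left out, the last holds). The fingers move at their own pace and stop on an object; "force" is the grip in N (left out, the last holds). Time passes only in rows, so rows that do not move let the fingers close. It gives the time, the measured TCP pose, the force, the opening and the grip force at its end, in the units of the state.
- env.get_obs(): the state, without advancing time (a new reading comes with each control period).
- env.camera(name): name is "scene" or "top" or "wrist"; returns the picture (384x512x3 uint8, red, green, blue); there is no depth.
- env.camera_info(name): a dict with "mtx" (3x3 intrinsics, pixels), "k1" (the pictures are not rectified: a ray, as slopes to the right and down, at radius r is drawn at 1 + k1 r^2 times it, then the intrinsics apply), "camera_from_world" (4x4, takes a point from world to camera coordinates). Camera axes: x right, y up, looking along -z (the intrinsics and any distortion apply to the point x, -y, -z); pixel columns grow to the right and rows downward; lengths in m; the calibration is good to about 2 mm. A picture is of the moment at which its call begins: read the wrist's pose just before it. camera_info takes no time and is no camera call; for the wrist camera it gives the pose at the moment of the call.
- env.job_done(): hands the job in; it is judged then, once.
The state is a dict: "time": time; "joint_pos": joint angles; "qvel": joint speeds; "joint_torque": joint torques, N m; "tool_pos": TCP position; "tool_rot": TCP orientation; "ft_force": force on the tool from outside, world axes, zero at the start; "ft_torque": the same for the moment, N m; "opening": opening from 0.0 (shut) to 1.0 (fully open); "grip_force": force on a finger pad.
Only numpy, scipy, OpenCV 4.12 (cv2) and the standard library are available. Lean on these libraries where they do the work, as an engineer would, in place of code of your own. Each camera call takes 0.05 s, during which the arm holds its last target. There are 200 camera calls.

## Working session

There is one attempt and no reset: what is moved stays moved. The work goes in short steps, Python scripts to look and compute and a tool call to move; the robot and the scene stay as the last step left them, time stands still between calls to the robot, and variables do not carry over. Pictures are saved under pics/ and viewed, at most 10 in all, crops included, and the job is handed in when it is done.

Besides the shell and the picture viewer there is one more tool, called after "Call:" as name(argument=value, ...), one argument or row to a line, values as JSON. servo_tool: Moves the arm, as the interface text tells. Its arguments: {"type":"object","properties":{"linear":{"type":"array","items":{"type":"array","items":{"type":"number"}}},"spin":{"type":"array","items":{"type":"number"}},"fingers":{"type":"number"},"force":{"type":"number"}},"required":["linear","spin"]}

```bash
mkdir -p pics; cat > h.py <<'E'
import numpy as np, cv2
from station import env
def snap(n,f):
    im=env.camera(n); cv2.imwrite('pics/'+f,im[:,:,::-1]); return im
def ray(n,uv,info=None):
    i=info or env.camera_info(n); M=np.array(i['mtx']); T=np.array(i['camera_from_world'])
    d=np.array([(uv[0]-M[0,2])/M[0,0],(uv[1]-M[1,2])/M[1,1]]); p=d.copy()
    for _ in range(20): p=d/(1+i['k1']*(p@p))
    v=np.array([p[0],-p[1],-1.]); R=T[:3,:3]
    return -R.T@T[:3,3], R.T@v
def onz(n,uv,z,info=None):
    o,d=ray(n,uv,info); return o+d*(z-o[2])/d[2]
def proj(n,P,info=None):
    i=info or env.camera_info(n); M=np.array(i['mtx']); T=np.array(i['camera_from_world'])
    c=T[:3,:3]@np.array(P)+T[:3,3]; s=np.array([c[0],-c[1]])/-c[2]; s=s*(1+i['k1']*(s@s))
    return np.array([M[0,0]*s[0]+M[0,2],M[1,1]*s[1]+M[1,2]])
E
python3 - <<'E'
from h import *
a=snap('scene','s.png');b=snap('top','t.png')
for n in('scene','top','wrist'):
    i=env.camera_info(n);print(n,np.round(i['mtx'],1).tolist(),i['k1'],np.round(i['camera_from_world'],3).tolist())
print(env.get_obs())
E
```

```text
scene [[360.3, 0.0, 258.5], [0.0, 360.3, 191.6], [0.0, 0.0, 1.0]] -0.11146668880724349 [[0.645, -0.765, 0.002, -0.453], [0.298, 0.254, 0.92, -0.229], [-0.704, -0.592, 0.392, -0.997], [0.0, 0.0, 0.0, 1.0]]
top [[478.4, 0.0, 246.8], [0.0, 478.4, 186.6], [0.0, 0.0, 1.0]] 0.011962166242969113 [[0.01, -1.0, -0.001, -0.169], [0.989, 0.009, 0.146, -0.507], [-0.146, -0.002, 0.989, -1.631], [0.0, 0.0, 0.0, 1.0]]
wrist [[319.2, 0.0, 252.4], [0.0, 319.2, 193.1], [0.0, 0.0, 1.0]] -0.05599266934782588 [[0.414, -0.91, -0.002, -0.598], [0.877, 0.399, -0.268, 0.032], [0.245, 0.11, 0.963, -0.39], [0.0, 0.0, 0.0, 1.0]]
{'time': 0.1, 'joint_pos': array([-1.25906474e+00,  3.59433886e-01,  1.51132852e+00, -1.55853538e-06,
        1.27246921e+00, -1.15084845e-01]), 'qvel': array([ 0.00127065, -0.00148209, -0.00288835,  0.000545  , -0.00162421,
        0.00077554]), 'joint_torque': array([ 5.01760478e-04, -5.16355312e+01, -2.71406364e+01,  6.76802499e-02,
        2.76298419e-02, -4.73688647e-05]), 'tool_pos': array([ 0.24820654, -0.54561638,  0.24389142]), 'tool_rot': array([-8.15451898e-04,  9.77314382e-01,  2.11792178e-01, -8.11856301e-05]), 'ft_force': array([-0.1710965 , -0.72680768,  0.45580257]), 'ft_torque': array([ 0.06174798,  0.00632196, -0.0024958 ]), 'grip_force': 0.0, 'opening': 0.9968140402791572}
```

View pics/s.png

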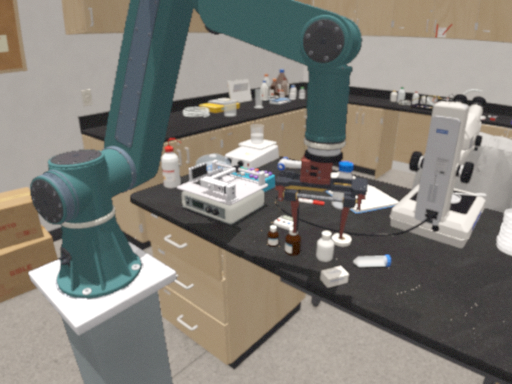

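View pics/t.png

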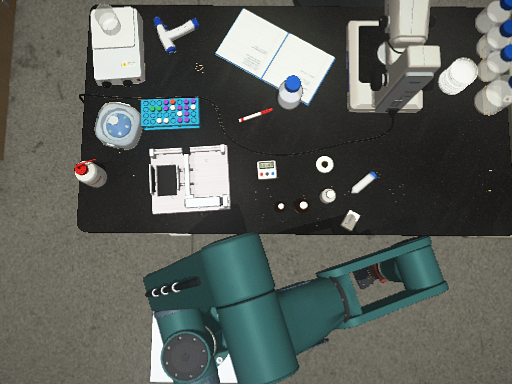

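The top view shows the shaker at about (150–229, 145–213) with the two amber bottles at (280,206) and (304,205). The right one is the larger. I'll zoom in on both views.

```bash
python3 - <<'E'
from h import *
t=cv2.imread('pics/t.png')[135:225,140:340]; s=cv2.imread('pics/s.png')[150:275,170:360]
t=cv2.resize(t,None,fx=4,fy=4,interpolation=cv2.INTER_CUBIC)
s=cv2.resize(s,None,fx=4,fy=4,interpolation=cv2.INTER_CUBIC)[:,:760]
cv2.imwrite('pics/t2.png',t);cv2.imwrite('pics/s2.png',s)
for uv,z in [((150,145),.095),((229,145),.095),((229,211),.095),((150,211),.095),((304,205),.085),((280,206),.07)]: print(uv,onz('top',uv,z).round(4))
for uv in [(292,253),(273,246)]: print(onz('scene',uv,0.0).round(4))
E
```

```text
(150, 145) [0.6404 0.1672 0.095 ]
(229, 145) [ 0.643  -0.1019  0.095 ]
(229, 211) [ 0.4174 -0.1053  0.095 ]
(150, 211) [0.4149 0.1584 0.095 ]
(304, 205) [ 0.441 -0.357  0.085]
(280, 206) [ 0.4385 -0.2773  0.07  ]
[ 0.4409 -0.3554  0.    ]
[ 0.4354 -0.2859  0.    ]
```

View pics/t2.png

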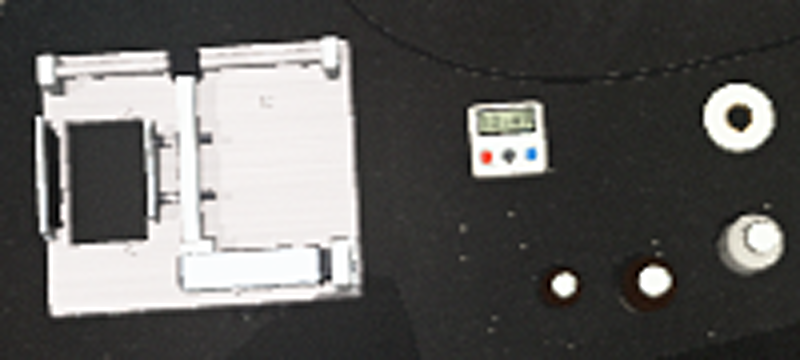

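View pics/s2.png

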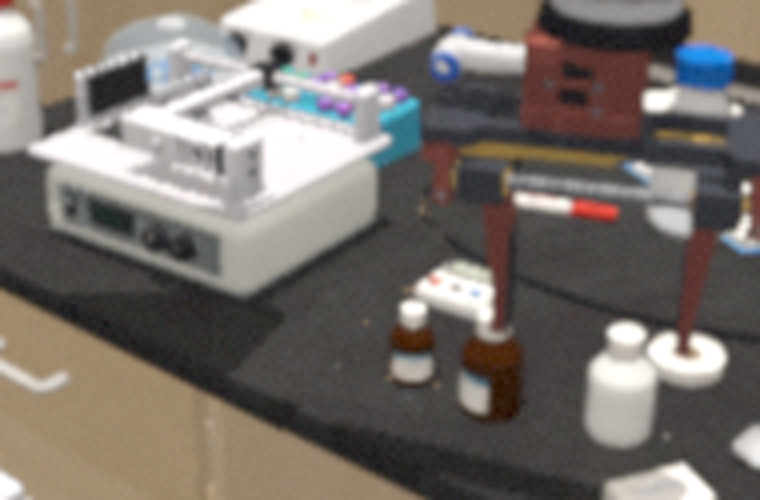

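The crops show the larger amber bottle's cap at about (303.5,205) in the top view. The shaker is yawed a few degrees, with its tube along the front edge. I'll go above the bottle and turn the closing line to the shaker's x.

Call:
servo_tool(
  linear=[
    [0.0193, 0.019, 0],
    [0.0193, 0.019, 0],
    [0.0193, 0.019, 0],
    [0.0193, 0.019, 0],
    [0.0193, 0.019, 0],
    [0.0193, 0.019, 0],
    [0.0193, 0.019, 0],
    [0.0193, 0.019, 0],
    [0.0193, 0.019, 0],
    [0.0193, 0.019, 0],
    [0, 0, 0],
    [0, 0, 0],
  ],
  spin=[6.9, 6.9, 6.9, 6.9, 6.9, 6.9, 6.9, 6.9, 6.9, 6.9, 0, 0],
  fingers=0.0878,
  force=10,
)

```text
time: 1.1
tool_pos: [0.4418, -0.3551, 0.2443]
tool_rot: [-0.0, 0.685, 0.729, -0.0]
ft_force: [0.2, -0.3, -0.8]
opening: 1.001
grip_force: 0.0
```

```bash
python3 - <<'E'
from h import *
print(env.get_obs()['tool_pos'])
i=env.camera_info('wrist'); T=np.array(i['camera_from_world']); print('cam',-T[:3,:3].T@T[:3,3], T[:3,:3].round(3).tolist())
w=snap('wrist','w1.png'); t=snap('top','t3.png')
cv2.imwrite('pics/m1.png',np.hstack([cv2.resize(w,(512,384)),])[:,:,::-1])
# shaker platform mask in top
m=(t.min(2)>150).astype(np.uint8); m[:,:145]=0;m[:,240:]=0;m[:138]=0;m[222:]=0
m=cv2.morphologyEx(m,cv2.MORPH_CLOSE,np.ones((25,25)))
c=max(cv2.findContours(m,0,2)[0],key=cv2.contourArea); r=cv2.minAreaRect(c); print(r,cv2.boxPoints(r).round(1).tolist())
E
```

```text
[ 0.44183479 -0.35507182  0.24426428]
cam [ 0.43749038 -0.28079241  0.38404248] [[0.998, 0.062, -0.001], [-0.06, 0.962, -0.268], [-0.015, 0.267, 0.964]]
((188.62057495117188, 178.58489990234375), (65.06153869628906, 79.38829040527344), 86.47854614257812) [[147.0, 148.60000610351562], [226.1999969482422, 143.6999969482422], [230.1999969482422, 208.60000610351562], [151.0, 213.5]]
```

View pics/m1.png

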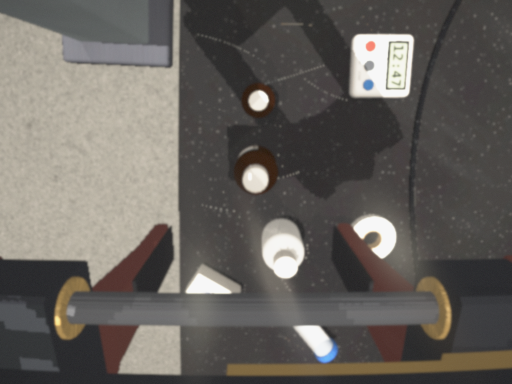

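The wrist view shows the bottle's cap at (255,179), the small amber decoy at (258,100) and the white bottle at (285,262).

```bash
python3 - <<'E'
from h import *
print(onz('wrist',(255.5,179),.085), onz('wrist',(257,170),.04), proj('wrist',env.get_obs()['tool_pos']))
w=cv2.imread('pics/w1.png').astype(int); 
i=env.camera_info('wrist')
m=(w.min(2)>150); ys,xs=np.nonzero(m[160:195,235:275]); print(xs.mean()+235,ys.mean()+160,onz('wrist',(xs.mean()+235,ys.mean()+160),.085))
P=[onz('top',p,.095) for p in [(226.2,143.7),(230.2,208.6),(151,213.5)]]
print(np.round(P,4)); v=P[1]-P[2]; print('yaw',np.degrees(np.arctan2(v[0],-v[1])), np.hypot(*v[:2])); print('c',(P[0]+P[2])/2)
v=P[0]-P[1];print(np.degrees(np.arctan2(v[1],v[0])), np.hypot(*v[:2]))
E
```

```text
[ 0.44325341 -0.35099062  0.085     ] [ 0.44525804 -0.35115471  0.04      ] [252.3527987  263.66602892]
255.08429118773947 178.85057471264366 [ 0.44284571 -0.35086732  0.085     ]
[[ 0.6475 -0.0923  0.095 ]
 [ 0.4255 -0.1092  0.095 ]
 [ 0.4066  0.1547  0.095 ]]
yaw 4.094641060556362 0.2645774448756834
c [0.52702986 0.03121758 0.095     ]
4.350688054963634 0.22264317096068612
```

Call:
servo_tool(
  linear=[
    [0.001, 0.003, -0.034],
    [0, 0, -0.034],
    [0, 0, -0.034],
    [0, 0, -0.034],
    [0, 0, -0.034],
    [0, 0, -0.034],
    [0, 0, 0],
    [0, 0, 0],
  ],
  spin=[0.7, 0, 0, 0, 0, 0, 0, 0],
)

```text
time: 1.87
tool_pos: [0.4405, -0.3529, 0.0393]
tool_rot: [-0.002, 0.682, 0.732, -0.0]
ft_force: [-0.7, -1.2, 0.8]
opening: 1.0
grip_force: 0.0
```

Call:
servo_tool(
  linear=[
    [0, 0, 0],
    [0, 0, 0],
    [0, 0, 0],
    [0, 0, 0],
    [0, 0, 0],
    [0, 0, 0],
    [0, 0, 0],
    [0, 0, 0],
    [0, 0, 0],
    [0, 0, 0],
  ],
  spin=[0, 0, 0, 0, 0, 0, 0, 0, 0, 0],
  fingers=0.035,
  force=10,
)

```text
time: 2.7
tool_pos: [0.443, -0.3535, 0.0413]
tool_rot: [0.001, 0.681, 0.732, 0.0]
ft_force: [1.2, 1.0, 6.2]
opening: 0.538
grip_force: 10.0
```

Call:
servo_tool(
  linear=[
    [0, 0, 0.02],
    [0, 0, 0.03],
    [0, 0, 0.03],
    [0, 0, 0.03],
    [0, 0, 0.03],
    [0, 0, 0.03],
    [0, 0, 0.03],
    [0, 0, 0],
  ],
  spin=[0, 0, 0, 0, 0, 0, 0, 0],
)

```text
time: 3.37
tool_pos: [0.4445, -0.3553, 0.2463]
tool_rot: [0.005, 0.681, 0.732, -0.0]
ft_force: [0.3, -0.5, -1.0]
opening: 0.532
grip_force: 10.0
```

Call:
servo_tool(
  linear=[
    [0.0065, 0.02, 0],
    [0.0065, 0.03, 0],
    [0.0065, 0.041, 0],
    [0.0065, 0.041, 0],
    [0.0065, 0.041, 0],
    [0.0065, 0.041, 0],
    [0.0065, 0.041, 0],
    [0.0065, 0.041, 0],
    [0.0065, 0.041, 0],
    [0.0065, 0.041, 0],
    [0.0065, 0.041, 0],
    [0.0065, 0.041, 0],
  ],
  spin=[0, 0, 0, 0, 0, 0, 0, 0, 0, 0, 0, 0],
)

```text
time: 4.37
tool_pos: [0.5193, 0.1088, 0.2394]
tool_rot: [-0.001, 0.681, 0.732, -0.001]
ft_force: [1.6, 0.4, -1.9]
opening: 0.536
grip_force: 10.0
```

Call:
servo_tool(
  linear=[
    [0, 0, 0],
    [0, 0, 0],
    [0, 0, 0],
    [0, 0, 0],
  ],
  spin=[0, 0, 0, 0],
)

```text
time: 4.7
tool_pos: [0.5197, 0.1056, 0.2399]
tool_rot: [-0.0, 0.681, 0.732, -0.001]
ft_force: [-0.6, -0.3, -1.3]
opening: 0.536
grip_force: 10.0
```

```bash
python3 - <<'E'
from h import *
o=env.get_obs();print(o['tool_pos'],o['opening'])
np.save('i2.npy',env.camera_info('wrist'),allow_pickle=True)
w=snap('wrist','w2.png')
c,s=np.cos(np.radians(4.2)),np.sin(np.radians(4.2));R=np.array([[c,-s,0],[s,c,0],[0,0,1]]);C=np.array([.527,.031,0])
for P in [(-.111,-.131,.095),(-.111,.131,.095),(.111,.131,.095),(-.102,-.03,.135),(0,.041,.148),(0,.116,.148),(.04,.116,.148),(-.04,.116,.148),(.04,.041,.148),(-.04,.041,.148)]: print(P,proj('wrist',C+R@P).round(1))
cv2.imwrite('pics/w2b.png',cv2.resize(w,(800,600))[:,:,::-1])
E
```

```text
[0.51967543 0.10558812 0.23990125] 0.5355757963126213
(-0.111, -0.131, 0.095) [155.6 365.8]
(-0.111, 0.131, 0.095) [129.1 126.7]
(0.111, 0.131, 0.095) [380.  126.2]
(-0.102, -0.03, 0.135) [141.9 311.6]
(0, 0.041, 0.148) [254.8 246.1]
(0, 0.116, 0.148) [254.8 151.5]
(0.04, 0.116, 0.148) [309.6 151.5]
(-0.04, 0.116, 0.148) [199.9 151.7]
(0.04, 0.041, 0.148) [305.3 245.9]
(-0.04, 0.041, 0.148) [204.4 246.1]
```

View pics/w2b.png

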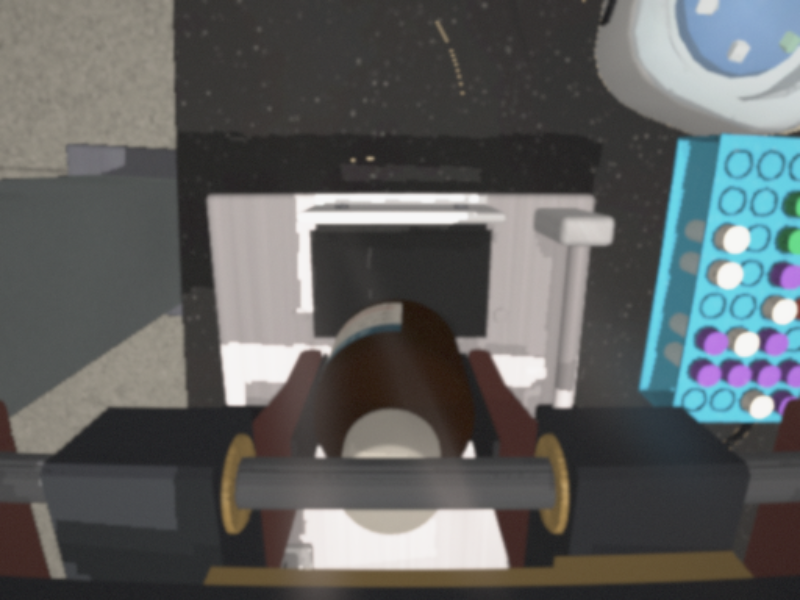

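The view shows the platform's back corners at about (133,125) and (381,123), which puts the shaker roughly 2 mm further in x and y than I had it. The bottle hangs upright in the grip, so I'll correct and lower it.

Call:
servo_tool(
  linear=[
    [0.003, 0.004, 0],
    [0, 0, -0.02],
    [0, 0, -0.02],
    [0, 0, -0.02],
    [0, 0, -0.02],
    [0, 0, -0.015],
    [0, 0, -0.005],
    [0, 0, 0],
    [0, 0, 0],
    [0, 0, 0],
  ],
  spin=[0, 0, 0, 0, 0, 0, 0, 0, 0, 0],
)

```text
time: 5.58
tool_pos: [0.5244, 0.1106, 0.1417]
tool_rot: [0.001, 0.681, 0.732, 0.001]
ft_force: [-0.8, -0.5, -1.2]
opening: 0.536
grip_force: 10.0
```

```bash
python3 - <<'E'
from h import *
import time
for k in range(3):
    o=env.get_obs();print(o['tool_pos'],o['ft_force'])
    t=env.camera('top')
E
```

```text
[0.52436035 0.11063082 0.14169771] [-0.83964851 -0.47087411 -1.16751738]
[0.52441381 0.11073617 0.1418063 ] [-0.30975721  0.12073264 -1.77948595]
[0.52430599 0.11077888 0.14177371] [-0.72416621 -0.56757187 -1.55968212]
```

Call:
servo_tool(
  linear=[
    [0, 0, -0.002],
    [0, 0, -0.002],
    [0, 0, 0],
    [0, 0, 0],
  ],
  spin=[0, 0, 0, 0],
)

```text
time: 6.07
tool_pos: [0.5232, 0.1109, 0.1365]
tool_rot: [-0.0, 0.681, 0.732, -0.0]
ft_force: [-0.9, 0.1, -2.0]
opening: 0.538
grip_force: 10.0
```

Call:
servo_tool(
  linear=[
    [0, 0, -0.001],
    [0, 0, 0],
    [0, 0, 0],
  ],
  spin=[0, 0, 0],
)

```text
time: 6.32
tool_pos: [0.5237, 0.1109, 0.1361]
tool_rot: [0.0, 0.681, 0.732, 0.0]
ft_force: [-1.5, -1.0, 4.8]
opening: 0.536
grip_force: 10.0
```

Call:
servo_tool(
  linear=[
    [0, 0, 0],
    [0, 0, 0],
    [0, 0, 0],
    [0, 0, 0],
    [0, 0, 0],
    [0, 0, 0],
  ],
  spin=[0, 0, 0, 0, 0, 0],
  fingers=0.075,
)

```text
time: 6.82
tool_pos: [0.5233, 0.1108, 0.1355]
tool_rot: [-0.0, 0.681, 0.732, -0.0]
ft_force: [0.1, -1.1, 0.3]
opening: 0.849
grip_force: 0.0
```

Call:
servo_tool(
  linear=[
    [0, 0, 0.01],
    [0, 0, 0.02],
    [0, 0, 0.03],
    [0, 0, 0.03],
    [0, 0, 0.03],
    [0, 0, 0],
    [0, 0, 0],
  ],
  spin=[0, 0, 0, 0, 0, 0, 0],
)

```text
time: 7.4
tool_pos: [0.5247, 0.111, 0.2581]
tool_rot: [0.002, 0.681, 0.732, 0.002]
ft_force: [1.0, 1.1, -0.5]
opening: 0.851
grip_force: 0.0
```

Call:
servo_tool(
  linear=[
    [-0.0135, -0.032, 0],
    [-0.0135, -0.032, 0],
    [-0.0135, -0.032, 0],
    [-0.0135, -0.032, 0],
    [-0.0135, -0.032, 0],
    [-0.0135, -0.032, 0],
    [0, 0, 0],
    [0, 0, 0],
  ],
  spin=[0, 0, 0, 0, 0, 0, 0, 0],
)

```text
time: 8.07
tool_pos: [0.441, -0.0822, 0.2547]
tool_rot: [-0.001, 0.682, 0.731, -0.0]
ft_force: [-0.4, 0.8, 0.7]
opening: 0.857
grip_force: 0.0
```

```bash
python3 - <<'E'
from h import *
o=env.get_obs();print(o['tool_pos'])
w=snap('wrist','w3.png')
c,s=np.cos(np.radians(4.2)),np.sin(np.radians(4.2));R=np.array([[c,-s,0],[s,c,0],[0,0,1]]);C=np.array([.529,.033,0])
for P in [(-.111,-.131,.095),(-.111,.131,.095),(-.102,-.03,.135),(-.1065,-.03,.135),(-.102,-.101,.149),(-.102,.012,.149),(-.074,.012,.149)]: print(P,(1.5625*proj('wrist',C+R@P)).round(1))
cv2.imwrite('pics/w3b.png',cv2.resize(w,(800,600),interpolation=cv2.INTER_CUBIC)[:,:,::-1])
E
```

```text
[ 0.44099628 -0.08215873  0.25466768]
(-0.111, -0.131, 0.095) [370.6 324.4]
(-0.111, 0.131, 0.095) [ 363.9 -157.4]
(-0.102, -0.03, 0.135) [381.6 157.7]
(-0.1065, -0.03, 0.135) [372.6 157.8]
(-0.102, -0.101, 0.149) [382.1 301.4]
(-0.102, 0.012, 0.149) [379.9  62.8]
(-0.074, 0.012, 0.149) [441.3  62.7]
```

View pics/w3b.png

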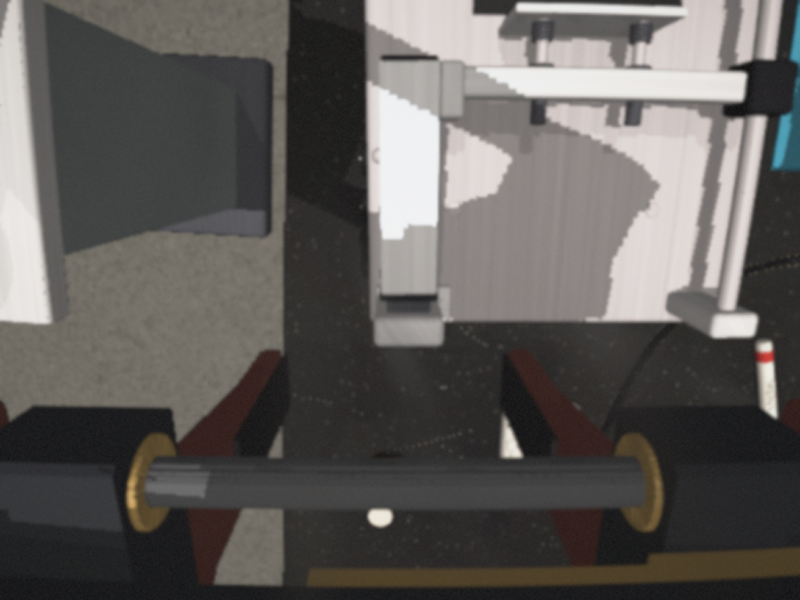

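The button shows at (375,156) in the zoomed view, with the tube edges at columns 381–438. That is about 1 mm from my prediction. I'll go over the tube with the pads 3 mm to −y of the button and descend.

Call:
servo_tool(
  linear=[
    [0.002, 0.0257, 0],
    [0, 0.0257, 0],
    [0, 0.0256, 0],
    [0, 0, -0.03],
    [0, 0, -0.03],
    [0, 0, -0.03],
    [0, 0, -0.02],
    [0, 0, -0.007],
    [0, 0, 0],
    [0, 0, 0],
    [0, 0, 0],
  ],
  spin=[0, 0, 0, 0, 0, 0, 0, 0, 0, 0, 0],
)

```text
time: 9.03
tool_pos: [0.4455, -0.0039, 0.1397]
tool_rot: [0.001, 0.681, 0.732, 0.001]
ft_force: [0.1, 0.6, 0.1]
opening: 0.854
grip_force: 0.0
```

Call:
servo_tool(
  linear=[
    [-0.002, -0.001, -0.0015],
    [0, 0, 0],
    [0, 0, 0],
    [0, 0, 0],
    [0, 0, 0],
    [0, 0, 0],
  ],
  spin=[0, 0, 0, 0, 0, 0],
  fingers=0.04,
  force=12,
)

```text
time: 9.53
tool_pos: [0.4425, -0.0052, 0.1373]
tool_rot: [0.0, 0.681, 0.732, 0.0]
ft_force: [-0.4, 0.1, 0.1]
opening: 0.467
grip_force: 0.0
```

```bash
python3 - <<'E'
from h import *
o=env.get_obs();print(o['tool_pos'],o['ft_force'],o['opening'])
w=snap('wrist','w4.png'); s=snap('scene','s4.png')
a=cv2.resize(w[170:360,140:360],(660,570),interpolation=cv2.INTER_CUBIC)
cv2.imwrite('pics/w4b.png',a[:,:,::-1])
E
```

```text
[ 0.44248039 -0.00523995  0.13731201] [-0.44098708  0.08392819  0.0646364 ] 0.46658847709194234
```

View pics/w4b.png

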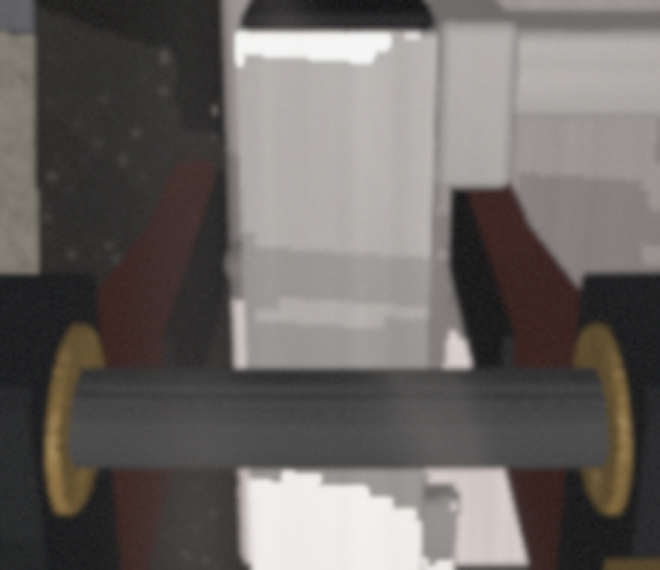

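```bash
python3 - <<'E'
from h import *
print(onz('wrist',(217.7,257.3),.137)); t=env.get_obs()['tool_pos']
for dy in(-.01,0,.01):
  for z in (.116,.135): print(dy,z,(proj('wrist',[t[0]-.02-.073*dy,t[1]+dy,z])-[140,170])*3)
E
```

```text
[ 0.42543585 -0.00312234  0.137     ]
-0.01 0.116 [229.90007307 267.69513986]
-0.01 0.135 [217.65542499 320.70864062]
0 0.116 [228.10515105 218.09438317]
0 0.135 [215.38607968 266.42870911]
0.01 0.116 [226.28589037 166.80266056]
0.01 0.135 [213.07899123 210.02378479]
```

The button shows at crop (233,262), so it is about 2 mm to +y of the pad centre and covered. The fingers look centred, so I'll pinch now.

Call:
servo_tool(
  linear=[
    [0, 0, 0],
    [0, 0, 0],
    [0, 0, 0],
    [0, 0, 0],
    [0, 0, 0],
    [0, 0, 0],
    [0, 0, 0],
    [0, 0, 0],
  ],
  spin=[0, 0, 0, 0, 0, 0, 0, 0],
  fingers=0.02,
  force=12,
)

```text
time: 10.3
tool_pos: [0.4422, -0.0051, 0.137]
tool_rot: [-0.0, 0.681, 0.732, -0.0]
ft_force: [-0.6, -0.5, -3.1]
opening: 0.32
grip_force: 12.0
```

Opening is 28.1 mm, so the button is flush. I'll slide in small steps.

Call:
servo_tool(
  linear=[
    [0, 0.001, 0],
    [0, 0.001, 0],
    [0, 0, 0],
    [0, 0, 0],
  ],
  spin=[0, 0, 0, 0],
)

```text
time: 10.63
tool_pos: [0.4421, -0.0032, 0.137]
tool_rot: [-0.0, 0.681, 0.732, -0.0]
ft_force: [-1.2, -2.7, -4.3]
opening: 0.313
grip_force: 12.0
```

Call:
servo_tool(
  linear=[
    [-0.0002, 0.001, 0],
    [0, 0.001, 0],
    [0, 0, 0],
    [0, 0, 0],
  ],
  spin=[0, 0, 0, 0],
)

```text
time: 10.97
tool_pos: [0.442, -0.0012, 0.137]
tool_rot: [-0.0, 0.681, 0.732, -0.0]
ft_force: [-0.6, -4.7, -4.8]
opening: 0.316
grip_force: 12.0
```

Call:
servo_tool(
  linear=[
    [-0.0002, 0.001, 0],
    [0, 0.001, 0],
    [0, 0, 0],
    [0, 0, 0],
  ],
  spin=[0, 0, 0, 0],
)

```text
time: 11.3
tool_pos: [0.4418, 0.0014, 0.137]
tool_rot: [-0.0, 0.681, 0.732, 0.0]
ft_force: [-0.5, -0.2, -4.7]
opening: 0.318
grip_force: 12.0
```

Call:
servo_tool(
  linear=[
    [-0.0002, 0.001, 0],
    [0, 0.001, 0],
    [0, 0, 0],
    [0, 0, 0],
  ],
  spin=[0, 0, 0, 0],
)

```text
time: 11.63
tool_pos: [0.4417, 0.0032, 0.137]
tool_rot: [-0.0, 0.681, 0.732, 0.0]
ft_force: [0.3, 0.1, -6.2]
opening: 0.32
grip_force: 12.0
```

Call:
servo_tool(
  linear=[
    [-0.0002, 0.001, 0],
    [0, 0.001, 0],
    [0, 0, 0],
    [0, 0, 0],
  ],
  spin=[0, 0, 0, 0],
)

```text
time: 11.97
tool_pos: [0.4415, 0.0051, 0.137]
tool_rot: [-0.0, 0.681, 0.732, 0.0]
ft_force: [-0.0, -0.9, -8.4]
opening: 0.317
grip_force: 12.0
```

```bash
cat > cmp.py <<'E'
from h import *
a=cv2.imread('pics/w4.png',0)
w=snap('wrist','w5.png'); b=cv2.cvtColor(w,cv2.COLOR_RGB2GRAY)
for n,(x0,x1,y0,y1) in dict(tubeend=(222,280,160,200),block=(286,310,165,240),).items():
    t=a[y0:y1,x0:x1]; r=cv2.matchTemplate(b[y0-35:y1+35,x0-10:x1+10],t,cv2.TM_CCOEFF_NORMED); _,v,_,p=cv2.minMaxLoc(r); print(n,v,p[0]-10,p[1]-35)
o=env.get_obs();print(o['tool_pos'],o['ft_force'])
E
python3 cmp.py
```

```text
tubeend 0.989144504070282 0 1
block 0.8474649786949158 -2 1
[0.44148554 0.00507169 0.13704653] [-0.00850208 -0.54752863 -7.59079467]
```

The tube moves with the fingers, so s is about 10 mm and the button is under the wall. I'll relieve the z bias and continue.

Call:
servo_tool(
  linear=[
    [0, 0, -0.001],
    [-0.0001, 0.002, 0],
    [-0.0001, 0.002, 0],
    [-0.0002, 0.002, 0],
    [-0.0001, 0.002, 0],
    [-0.0002, 0.002, 0],
    [0, 0, 0],
  ],
  spin=[0, 0, 0, 0, 0, 0, 0],
)

```text
time: 12.6
tool_pos: [0.4408, 0.0149, 0.1369]
tool_rot: [0.0, 0.681, 0.732, -0.0]
ft_force: [-3.7, -0.9, 5.4]
opening: 0.322
grip_force: 12.0
```

Call:
servo_tool(
  linear=[
    [-0.0001, 0.002, 0],
    [-0.0001, 0.002, 0],
    [-0.0002, 0.002, 0],
    [0, 0, 0],
    [0, 0, 0],
  ],
  spin=[0, 0, 0, 0, 0],
)

```text
time: 13.02
tool_pos: [0.4404, 0.021, 0.1368]
tool_rot: [-0.0, 0.681, 0.732, 0.0]
ft_force: [-3.5, -0.3, 6.9]
opening: 0.313
grip_force: 12.0
```

Call:
servo_tool(
  linear=[
    [-0.0005, 0.001, 0.0005],
    [0, 0.001, 0],
    [0, 0, 0],
  ],
  spin=[0, 0, 0],
)

```text
time: 13.27
tool_pos: [0.4403, 0.0228, 0.1369]
tool_rot: [0.0, 0.681, 0.732, 0.0]
ft_force: [-2.4, -3.1, 2.5]
opening: 0.317
grip_force: 12.0
```

Call:
servo_tool(
  linear=[
    [-0.0001, 0.001, 0],
    [0, 0, 0],
    [0, 0, 0],
  ],
  spin=[0, 0, 0],
)

```text
time: 13.52
tool_pos: [0.4402, 0.0238, 0.1369]
tool_rot: [0.0, 0.681, 0.732, 0.0]
ft_force: [-1.7, -4.0, 5.1]
opening: 0.318
grip_force: 12.0
```

Call:
servo_tool(
  linear=[
    [-0.0001, 0.001, 0],
    [0, 0, 0],
    [0, 0, 0],
  ],
  spin=[0, 0, 0],
)

```text
time: 13.77
tool_pos: [0.4401, 0.0249, 0.1369]
tool_rot: [0.0, 0.681, 0.732, 0.0]
ft_force: [-1.4, -3.0, 5.1]
opening: 0.317
grip_force: 12.0
```

Call:
servo_tool(
  linear=[
    [-0.0001, 0.001, 0],
    [0, 0, 0],
    [0, 0, 0],
  ],
  spin=[0, 0, 0],
)

```text
time: 14.02
tool_pos: [0.44, 0.0259, 0.1369]
tool_rot: [0.0, 0.681, 0.732, 0.0]
ft_force: [-2.4, -3.7, 5.4]
opening: 0.315
grip_force: 12.0
```

Call:
servo_tool(
  linear=[
    [-0.0001, 0.001, 0],
    [0, 0, 0],
    [0, 0, 0],
  ],
  spin=[0, 0, 0],
)

```text
time: 14.27
tool_pos: [0.44, 0.0268, 0.1369]
tool_rot: [0.0, 0.681, 0.732, 0.0]
ft_force: [-1.9, -4.7, 5.1]
opening: 0.315
grip_force: 12.0
```

Call:
servo_tool(
  linear=[
    [-0.0001, 0.001, 0],
    [0, 0, 0],
    [0, 0, 0],
  ],
  spin=[0, 0, 0],
)

```text
time: 14.52
tool_pos: [0.4399, 0.0278, 0.1369]
tool_rot: [0.0, 0.681, 0.732, 0.0]
ft_force: [-1.6, -3.7, 4.9]
opening: 0.316
grip_force: 12.0
```

Call:
servo_tool(
  linear=[
    [-0.0001, 0.001, 0],
    [0, 0, 0],
    [0, 0, 0],
  ],
  spin=[0, 0, 0],
)

```text
time: 14.77
tool_pos: [0.4398, 0.0288, 0.1369]
tool_rot: [0.0, 0.681, 0.732, 0.0]
ft_force: [-1.4, -3.4, 4.9]
opening: 0.321
grip_force: 12.0
```

Call:
servo_tool(
  linear=[
    [-0.0001, 0.001, 0],
    [0, 0, 0],
    [0, 0, 0],
  ],
  spin=[0, 0, 0],
)

```text
time: 15.02
tool_pos: [0.4398, 0.0298, 0.1369]
tool_rot: [0.0, 0.681, 0.732, 0.0]
ft_force: [-1.1, -4.4, 5.2]
opening: 0.316
grip_force: 12.0
```

Call:
servo_tool(
  linear=[
    [-0.0001, 0.001, 0],
    [0, 0, 0],
    [0, 0, 0],
  ],
  spin=[0, 0, 0],
)

```text
time: 15.27
tool_pos: [0.4397, 0.0308, 0.1369]
tool_rot: [0.0, 0.681, 0.732, 0.0]
ft_force: [-1.6, -3.9, 5.6]
opening: 0.32
grip_force: 12.0
```

```bash
python3 cmp.py
```

```text
tubeend 0.9867359399795532 0 1
block 0.8490288853645325 -4 1
[0.43967577 0.03077254 0.13689061] [-1.51845429 -4.18684115  5.63607455]
```

Call:
servo_tool(
  linear=[
    [-0.0001, 0.001, 0],
    [0, 0, 0],
    [0, 0, 0],
  ],
  spin=[0, 0, 0],
)

```text
time: 15.57
tool_pos: [0.4396, 0.0318, 0.1369]
tool_rot: [0.0, 0.681, 0.732, 0.0]
ft_force: [-0.5, -4.7, 5.8]
opening: 0.319
grip_force: 12.0
```

Call:
servo_tool(
  linear=[
    [-0.0001, 0.001, 0],
    [0, 0, 0],
    [0, 0, 0],
  ],
  spin=[0, 0, 0],
)

```text
time: 15.82
tool_pos: [0.4395, 0.0327, 0.1369]
tool_rot: [0.0, 0.681, 0.732, 0.0]
ft_force: [0.1, -3.9, 4.9]
opening: 0.316
grip_force: 12.0
```

No slip so far. I'll continue.

Call:
servo_tool(
  linear=[
    [-0.0001, 0.001, 0],
    [0, 0, 0],
    [0, 0, 0],
  ],
  spin=[0, 0, 0],
)

```text
time: 16.07
tool_pos: [0.4395, 0.0337, 0.1369]
tool_rot: [0.0, 0.681, 0.732, 0.0]
ft_force: [-1.3, -4.7, 5.1]
opening: 0.316
grip_force: 12.0
```

Call:
servo_tool(
  linear=[
    [-0.0001, 0.001, 0],
    [0, 0, 0],
    [0, 0, 0],
  ],
  spin=[0, 0, 0],
)

```text
time: 16.32
tool_pos: [0.4394, 0.0347, 0.1369]
tool_rot: [0.0, 0.681, 0.732, 0.0]
ft_force: [0.3, -3.8, 5.2]
opening: 0.317
grip_force: 12.0
```

Call:
servo_tool(
  linear=[
    [-0.0001, 0.001, 0],
    [0, 0, 0],
    [0, 0, 0],
  ],
  spin=[0, 0, 0],
)

```text
time: 16.57
tool_pos: [0.4393, 0.0357, 0.1369]
tool_rot: [0.001, 0.681, 0.732, 0.0]
ft_force: [-0.4, -5.3, 6.0]
opening: 0.318
grip_force: 12.0
```

Call:
servo_tool(
  linear=[
    [-0.0001, 0.001, 0],
    [0, 0, 0],
    [0, 0, 0],
  ],
  spin=[0, 0, 0],
)

```text
time: 16.82
tool_pos: [0.4393, 0.0369, 0.1369]
tool_rot: [0.0, 0.681, 0.732, 0.0]
ft_force: [0.7, -2.7, 5.3]
opening: 0.316
grip_force: 12.0
```

The force dropped to −2.7 N and the tube moved 1.2 mm on a 1 mm step, which may be the click. I'll probe gently.

Call:
servo_tool(
  linear=[
    [0, 0.0005, 0],
    [0, 0, 0],
    [0, 0, 0],
  ],
  spin=[0, 0, 0],
)

```text
time: 17.07
tool_pos: [0.4392, 0.0373, 0.1369]
tool_rot: [0.0, 0.681, 0.732, 0.0]
ft_force: [0.6, -5.3, 4.9]
opening: 0.319
grip_force: 12.0
```

```bash
python3 - <<'E'
from h import *
o=env.get_obs(); print(o['tool_pos'],o['ft_force'])
w=snap('wrist','w6.png'); s=snap('scene','s6.png')
# where would button appear (world approx .4255+... , -0.003, .135)
print(proj('wrist',[.4255,-.003,.136]),proj('scene',[.4265,-.003,.135]))
a=cv2.resize(w[230:384,150:300],(600,600),interpolation=cv2.INTER_CUBIC)
u,v=proj('scene',[.4265,-.003,.135]).astype(int)
cv2.imwrite('pics/w6b.png',a[:,:,::-1])
E
```

```text
[0.43921845 0.03725736 0.13690922] [ 0.59316478 -5.34343253  4.90244164]
[220.79485889 329.61984189] [207.60666415 185.31894437]
```

Call:
servo_tool(
  linear=[
    [0, 0.0005, 0],
    [0, 0, 0],
    [0, 0, 0],
  ],
  spin=[0, 0, 0],
)

```text
time: 17.42
tool_pos: [0.4392, 0.0378, 0.1369]
tool_rot: [0.0, 0.681, 0.732, 0.0]
ft_force: [-0.8, -3.8, 5.7]
opening: 0.316
grip_force: 12.0
```

Call:
servo_tool(
  linear=[
    [0, 0.0005, 0],
    [0, 0, 0],
    [0, 0, 0],
  ],
  spin=[0, 0, 0],
)

```text
time: 17.67
tool_pos: [0.4392, 0.0384, 0.1369]
tool_rot: [0.0, 0.681, 0.732, 0.0]
ft_force: [-0.8, -4.1, 5.8]
opening: 0.32
grip_force: 12.0
```

```bash
python3 cmp.py; python3 - <<'E'
from h import *
w=cv2.imread('pics/w5.png'); s=cv2.imread('pics/s6.png')
print(proj('wrist',[.4255,-.003,.136]))
a=cv2.resize(w[264:384,160:260],(500,600),interpolation=cv2.INTER_CUBIC)
b=cv2.resize(s[165:215,190:215],(300,600),interpolation=cv2.INTER_CUBIC)
cv2.imwrite('pics/v9.png',np.hstack([a,b]))
E
```

```text
tubeend 0.9933906197547913 0 1
block 0.8478513956069946 -4 1
[0.43912304 0.03841214 0.13687747] [-1.38516464 -2.77070402  4.49154457]
[220.85973849 331.45417922]
```

View pics/v9.png

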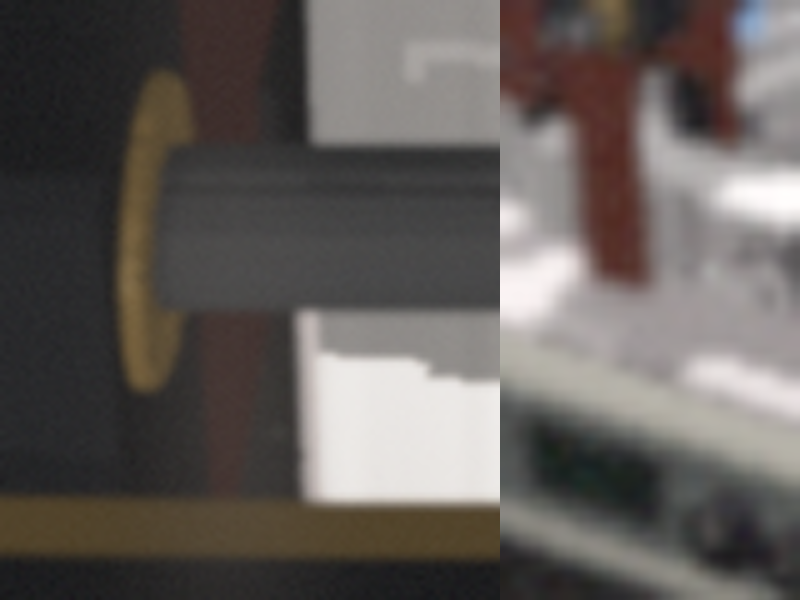

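The button would stand at crop (304,337), but nothing sticks out there, and the tube still follows the tool. It isn't out yet, so I'll continue.

Call:
servo_tool(
  linear=[
    [-0.0001, 0.0005, 0],
    [0, 0, 0],
    [0, 0, 0],
  ],
  spin=[0, 0, 0],
)

```text
time: 17.97
tool_pos: [0.4391, 0.0392, 0.1369]
tool_rot: [0.0, 0.681, 0.732, 0.001]
ft_force: [-0.2, -1.9, 5.1]
opening: 0.319
grip_force: 12.0
```

Call:
servo_tool(
  linear=[
    [-0.0001, 0.0005, 0],
    [0, 0, 0],
    [0, 0, 0],
  ],
  spin=[0, 0, 0],
)

```text
time: 18.22
tool_pos: [0.4391, 0.0397, 0.1369]
tool_rot: [0.0, 0.681, 0.732, 0.001]
ft_force: [-0.3, -1.9, 5.1]
opening: 0.318
grip_force: 12.0
```

Call:
servo_tool(
  linear=[
    [0, 0.0005, 0],
    [0, 0, 0],
    [0, 0, 0],
  ],
  spin=[0, 0, 0],
)

```text
time: 18.47
tool_pos: [0.4391, 0.04, 0.1369]
tool_rot: [0.0, 0.681, 0.732, 0.001]
ft_force: [0.6, -2.5, 5.3]
opening: 0.32
grip_force: 12.0
```

```bash
python3 - <<'E'
from h import *
w=snap('wrist','w7.png')[:,:,::-1]
a=cv2.imread('pics/w5.png')
# columns left of the tube edge, rows of button
u,v=proj('wrist',[.4255,-.003,.136]);print(u,v)
for n,im in(('before',a),('now',w)):
    g=cv2.cvtColor(np.ascontiguousarray(im),cv2.COLOR_BGR2GRAY); print(n); print(g[324:346:2,208:230:2])
E
```

```text
220.91367053277992 333.94854870748884
before
[[ 73  73  74  74  72  73  74  76  73  72  72]
 [ 61  64  62  62  62  80 129 143 119 115 114]
 [ 57  58  56  56  55  86 161 181 147 140 142]
 [ 59  57  55  56  53  81 160 183 151 141 143]
 [ 59  56  56  54  55  78 155 184 154 141 143]
 [ 58  58  58  55  55  75 154 189 184 177 156]
 [ 57  57  57  55  54  74 151 195 222 229 224]
 [ 58  56  59  56  56  69 146 194 224 232 234]
 [ 57  57  57  57  54  67 145 193 223 232 234]
 [ 57  55  57  57  56  66 143 191 222 232 234]
 [ 60  58  57  57  55  65 140 190 222 232 234]]
now
[[ 72  72  71  73  71  70  75  77  73  73  74]
 [ 63  63  61  61  62  69 120 132 113 113 114]
 [ 57  54  56  56  53  77 125 125 132 140 141]
 [ 56  56  55  56  56  74 106 118 133 142 143]
 [ 57  57  55  54  57  97 131 142 140 142 143]
 [ 56  56  55  55  60 116 155 167 176 182 184]
 [ 58  56  55  57  59 126 173 192 222 231 233]
 [ 58  54  57  55  58 107 170 194 224 232 233]
 [ 57  57  58  56  55  77 151 194 224 232 233]
 [ 59  56  55  57  53  67 143 190 221 231 234]
 [ 58  57  56  56  54  65 141 189 221 232 233]]
```

Call:
servo_tool(
  linear=[
    [0, 0.0005, 0],
    [0, 0, 0],
    [0, 0, 0],
  ],
  spin=[0, 0, 0],
)

```text
time: 18.77
tool_pos: [0.439, 0.0402, 0.1369]
tool_rot: [0.0, 0.681, 0.732, 0.0]
ft_force: [-0.7, -4.3, 5.6]
opening: 0.319
grip_force: 12.0
```

A grey bump has appeared at the button's place (wrist rows 328–338), and the tube has stopped following while the force rises. That is the click, so I'll let go.

Call:
servo_tool(
  linear=[
    [0, -0.0005, 0],
    [0, 0, 0],
    [0, 0, 0],
    [0, 0, 0],
    [0, 0, 0],
    [0, 0, 0],
  ],
  spin=[0, 0, 0, 0, 0, 0],
  fingers=0.065,
)

```text
time: 19.27
tool_pos: [0.4382, 0.04, 0.1365]
tool_rot: [-0.0, 0.681, 0.732, -0.0]
ft_force: [0.6, -0.0, 0.5]
opening: 0.724
grip_force: 0.0
```

Call:
servo_tool(
  linear=[
    [0, 0, 0.01],
    [0, 0, 0.02],
    [0, 0, 0.03],
    [0, 0, 0.03],
    [0, 0, 0.03],
    [0, -0.03, 0],
    [0, -0.03, 0],
    [0, -0.03, 0],
    [0, 0, 0],
    [0, 0, 0],
    [0, 0, 0],
  ],
  spin=[0, 0, 0, 0, 0, 0, 0, 0, 0, 0, 0],
)

```text
time: 20.18
tool_pos: [0.438, -0.0497, 0.2564]
tool_rot: [-0.001, 0.681, 0.732, 0.0]
ft_force: [0.1, 0.1, 0.1]
opening: 0.742
grip_force: 0.0
```

```bash
python3 - <<'E'
from h import *
w=snap('wrist','w8.png')
cv2.imwrite('pics/w8b.png',cv2.resize(w,(780,585),interpolation=cv2.INTER_CUBIC)[:,:,::-1])
E
```

```text
(no output)
```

View pics/w8b.png

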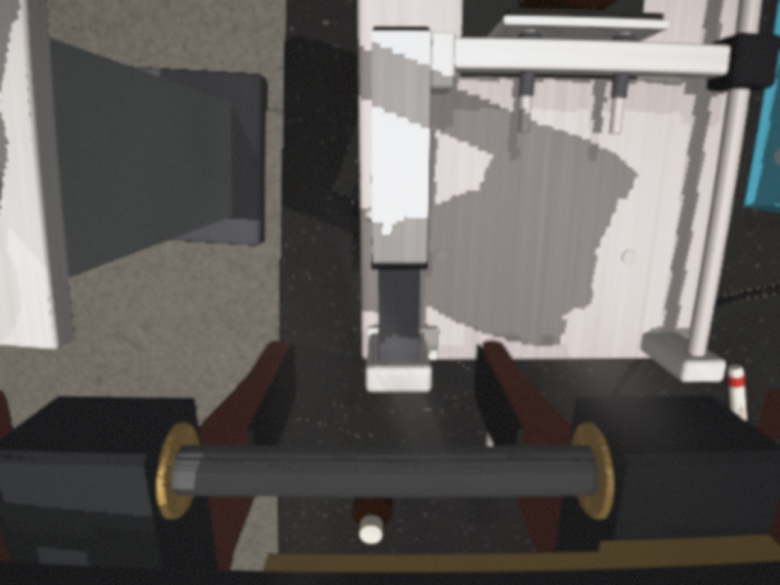

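The tube stays slid, the pad's guide pins are pushed back, and the amber bottle is against the pad. I'll hand in.

```bash
python3 -c "
from station import env
print(env.job_done())"
```

```text
the job is handed in; nothing more can be done
None
```

The bottle stands clamped between pad and fence, the button clicked out through the next hole at about 45 mm of slide, the fingers are clear, and the job is handed in at about 20 s (no verdict was returned).

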